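# Hold a radio module home in the corner of the test jig

## Robot

A 7-joint arm with a two-finger parallel gripper is mounted at the origin on the work surface. World frame = base frame: x ahead of the robot, y to its left, z up, the work surface at z = 0. Lengths are in mm, angles in rad, forces in N, time in s.
With the tool pointing down it reaches from about 425 to 925 mm from the base axis. Payload 6.8 kg.
Tool frame: the origin (TCP) lies between the finger pads, 19 mm behind the fingertips; this is the grasp point; z points along the fingers, y is the line along which they close (so a half turn about z gives the same grasp; the last joint's range is limited). The gripper opens to 85 mm and grips with 20 to 120 N. Pads are 22 mm wide; open, the fingers measure 114 mm over their backs; the gripper's body (76 mm by 85 mm) begins 54 mm behind the grasp point. The pads swing forward as they close: fully open they stand 13 mm farther back than shut.
Start: joints at [1.133, 0.477, 0.022, 1.555, -0.011, 1.109, -0.083], TCP at [218.61, -638.636, 250.008] pointing down, gripper open.
Joint ranges: [-2.96, 2.96], [-0.34, 2.1], [-1.41, 1.46], [0.24, 2.44], [-1.37, 4.51], [0.17, 1.92], [-2.96, 2.96]. Speed limits (rad/s): [2.39, 2.39, 3.14, 3.14, 3.14, 3.14, 3.14].

## Interface

Orientations are given as a 3x3 rotation matrix whose columns are the frame's x, y, z axes.
In Python, from plant import robot gives the robot as it stands.
- The arm moves only by the tool jog_arm, called after "Request:" as name(argument=value, ...), one argument or row to a line, values as JSON. Schema: {"type":"object","properties":{"rows":{"type":"object","properties":{"deltas":{"type":"array","items":{"type":"array","items":{"type":"number"},"minItems":7,"maxItems":7},"minItems":1,"maxItems":12}},"additionalProperties":false,"required":["deltas"]},"grip_n":{"type":"number"},"only":{"type":"string"},"quiet":{"type":"boolean"},"lines":{"type":"string"}},"required":["rows"],"additionalProperties":false}. rows is an object whose key "deltas" holds a list of rows, 1 to 12 of them, each of 7 numbers: the finger opening in mm, then dx, dy, dz in fractions of the full range, 1 being 1000 mm, then a rotation vector rx, ry, rz in fractions of the full range, 1 being pi rad; each row shifts and turns the commanded pose from where the row before left it, along the tool's axes as they then stand; what a row does not reach is not made up. A row lasts 1/12 s, in which the tool goes at most 41.7 mm and 0.125 rad, less where a joint would pass 70% of its speed; a pose out of reach is approached as far as the arm can. The fingers move at their own pace and stop on an object; grip_n is the grip in N (left out, the last holds). Time passes only in rows, so rows that do not move let the fingers close. The tool returns the time, the measured TCP pose, the force, the opening and the grip force at its end. only (a regular expression) keeps the lines of the reply that match it, lines (a string "A,B") keeps lines A to B, and quiet returns only ok. No shift or turn number may pass 1 either way. Input that does not fit is refused with a message, and nothing moves.
- robot.sense(): the state, without advancing time (a new reading comes with each control period).
- robot.grab_frame(name): name is "side" or "top" or "wrist"; returns a dict with "frame" (400x640x3 uint8, red, green, blue), "z_map" (400x640 float32, mm along the optical axis (not along the pixel's ray), 0 where there is no reading), "fx", "fy", "cx", "cy" (pixels), "origin" and "rotation" of the camera in the world. Camera axes: x right, y down, z forward; pixel columns grow to the right and rows downward; lengths in mm; the calibration is good to about 2 mm. A picture is of the moment at which its call begins.
- robot.finish_job(): hands the job in; it is judged then, once.
Trained networks look in a picture, given as the dict that the camera call returned (one of the last four; its "shot" number tells which), for a name from the list of things; names that differ only in an ending like _2 or _b are one class to them, and where a whole thing is asked for, a point or a joint stands for the part that bears it (a point fixed in the world has none). Each returns a list of dicts, best first, with "conf" (0 to 1); they miss things now and then, are a little off and sometimes report something else, mostly with a low value. They report only what shows in the picture. A call takes as long as a camera call. They do not tell look-alikes from the thing itself.
- robot.find_in(picture, label): "point" ([x, y, z] in mm, in world coordinates, good to about 4 mm: the middle of the surface that is visible of it).
The state is a dict: "clock": time; "q": joint angles; "dq": joint speeds; "joint_torque": joint torques, N m; "tcp_pos": TCP position; "ee_rot": TCP orientation; "wrist_force": force on the tool from outside, world axes, zero at the start; "wrist_torque": the same for the moment, N m; "gripper_width": finger opening in mm; "gripper_force": force on a finger pad.
Only numpy, scipy, OpenCV 4.12 (cv2) and the standard library are available. Lean on these libraries where they do the work, as an engineer would, in place of code of your own. Each camera call takes 0.05 s, during which the arm holds its last target. There are 200 camera calls.

## Task

Take the circuit module with the bright shield can from the bench, turn its gold contacts towards the four spring pins of the test jig, and set it down flat on the jig's bed, clear of the pins and of both stops. Then slide it fully home into the corner, flush against the end stop and the side stop at once, firmly but without ramming it, and keep hold of it there: the program finishes while the gripper still holds the module and presses it against both stops, because the springs would push it off again. Leave the other things on the bench where they are.

Things in the scene. Friction and masses are not known exactly. Their poses are not given: they have to be found in the camera images.
- module: Module to test, 0.28 kg, flat on the bench, yaw within 52 deg. Frame 104 (x) x 70 (y) x 10 mm, green board on its rim; centred on it a bright steel can 82 x 48 mm with six dark dots, top 42 mm above the underside. Origin: centre of underside, z up. Four gold contacts on the rim and face of its +x end. Grip the can across its 48 mm (y), 14 to 42 mm up.
- module_corner (a point): The corner of the module's underside between its gold-contact end (+x) and its left side (+y), at (52, 35, 0) mm in the module's frame; axes as the module's.
- jig: Test jig, fixed: aluminium plate 210 (x) x 160 (y) mm, dark grey bed on it, bed top 20 mm above the bench. Origin: centre of its underside, at bench height. Stop rails near its +x end and +y side; behind the end stop, a black contact block 14 mm high and two terminals 16 mm high. With the module home their axes are parallel and the module's origin is at (18, 15, 20) mm in the jig's frame.
- jig_corner (a point): Datum corner at (70, 50, 20) mm in the jig's frame, where the planes of the two stop faces and the bed top meet; axes as the jig's. The rails end 8 mm short of it. The module is home when module_corner is here.
- end_stop: Steel rail fixed on the jig along its y, 92 x 12 mm, 10 mm high above the bed (fingers gripping the can 14 mm up pass over it). Its face looks to jig -x; push the module to +x against it. Origin: datum corner, axes as the jig's. Four brass spring pins stick out 3 mm from the face, 5 mm above the bed, 17 to 53 mm from the corner; with the module home they push back about 3 N in all.
- side_stop: Steel rail fixed on the jig along its x, 100 x 12 mm, 10 mm high above the bed. Its face looks to jig -y; push the module to +y against it. Origin: datum corner, axes as the jig's. One brass spring plunger sticks out 3 mm from the face, 5 mm above the bed, 52 mm from the corner; with the module home it pushes back about 1.5 N.
- spare: Bystander: a spare module of the same 104 x 70 mm frame, but with a black finned heat sink (82 x 48 mm, 42 mm high) in place of the bright can. Origin: centre of its underside. Leave alone. It and the module change places from run to run.
- bottle: Bystander: a white cleaner bottle with an orange label, 56 mm across and 155 mm tall, upright. Origin: centre of its underside. Leave alone.
- screwdriver: Bystander: a screwdriver lying beside the jig. Leave alone.
- tray: Bystander: a small blue open tray of screws, 100 x 75 x 28 mm, beyond the work. Origin: centre of its underside. Leave alone.
Not all that is in view belongs to the job. Leave any brown, pink or red look-alike of the module alone.

How it is judged:
By the outcome, as a careful person would: the job done as asked, in the order asked, and still so for the second after the job is handed in, while the arm keeps its last pose, push and grip.
It also fails if it takes over 48 s, if anything falls off the work surface, if the arm or the gripper's body presses on something with over 40 N, if the wrist force passes 120 N, or if a joint passes its speed limit or range.

## Working session

There is one attempt and no reset: what is moved stays moved. The work goes in short steps, Python scripts to look and compute and a tool call to move; the robot and the scene stay as the last step left them, time stands still between calls to the robot, and variables do not carry over. Pictures are saved under pics/ and viewed, at most 10 in all, crops included, and the job is handed in when it is done.

```bash
mkdir -p pics; ls; cat > h.py <<'E'
import numpy as np, cv2
from plant import robot
def save(p,n,box=None,s=1):
    im=p["frame"]
    if box: im=im[box[1]:box[3],box[0]:box[2]]
    im=cv2.resize(im,None,fx=s,fy=s,interpolation=cv2.INTER_CUBIC)
    cv2.imwrite("pics/"+n,im[:,:,::-1])
def cloud(p):
    z=p["z_map"];v,u=np.mgrid[:z.shape[0],:z.shape[1]]
    c=np.stack([(u-p["cx"])/p["fx"]*z,(v-p["cy"])/p["fy"]*z,z],-1)
    w=c@np.array(p["rotation"]).T+np.array(p["origin"]); w[z==0]=np.nan
    return w
def px(p,X):
    c=(np.array(X)-np.array(p["origin"]))@np.array(p["rotation"]); return [round(float(p["cx"]+p["fx"]*c[0]/c[2])),round(float(p["cy"]+p["fy"]*c[1]/c[2]))]
E
python3 - <<'E'
from h import *
for n in ["top","side"]:
    p=robot.grab_frame(n); save(p,n+"0.png"); print(n,np.round(p["origin"]),p["fx"])
    np.save(n+".npy",p,allow_pickle=True)
    for l in ["module","module_corner","spare","jig","jig_corner","end_stop","side_stop","bottle","tray","screwdriver"]:
        print(l,[(np.round(d["point"]).tolist(),round(d["conf"],2),px(p,d["point"])) for d in robot.find_in(p,l)[:4]])
print(robot.sense())
E
```

```text
pics
top [ 432.    3. 1578.] 472.6166541208511
module [([442.0, 213.0, 40.0], 0.88, [256, 231]), ([290.0, 243.0, 42.0], 0.76, [246, 279]), ([470.0, 63.0, 43.0], 0.75, [302, 223]), ([308.0, 417.0, 41.0], 0.59, [192, 273])]
module_corner [([293.0, 240.0, 44.0], 0.72, [246, 278]), ([444.0, 209.0, 44.0], 0.62, [257, 231]), ([465.0, 61.0, 41.0], 0.6, [303, 224]), ([493.0, -215.0, 18.0], 0.21, [387, 216])]
spare [([607.0, 246.0, 15.0], 0.75, [247, 181])]
jig [([493.0, -216.0, 23.0], 0.79, [387, 216]), ([445.0, 211.0, 44.0], 0.38, [256, 230])]
jig_corner [([495.0, -215.0, 18.0], 0.76, [387, 216])]
end_stop [([574.0, -222.0, 32.0], 0.65, [389, 191])]
side_stop [([508.0, -160.0, 32.0], 0.53, [370, 211])]
bottle [([514.0, 411.0, 101.0], 0.75, [190, 208])]
tray [([757.0, 47.0, 4.0], 0.8, [308, 138])]
screwdriver [([517.0, -454.0, 25.0], 0.64, [459, 209])]
side [-215.  930.  978.] 446.3351406487517
module [([457.0, 82.0, 24.0], 0.97, [312, 221]), ([288.0, 438.0, 37.0], 0.73, [280, 318]), ([283.0, 263.0, 31.0], 0.6, [322, 278])]
module_corner [([454.0, 85.0, 28.0], 0.82, [312, 221]), ([286.0, 258
[... 739 characters left out ...]
 array([-0.000642  , -0.0007009 , -0.00148548, -0.00102419,  0.00087629,
        0.00049959,  0.00014603]), 'joint_torque': array([-1.10813685e-04, -5.96335316e+01,  1.60607904e+00, -2.81549478e+01,
        1.23994760e-02,  1.63728135e-03,  1.68597398e-05]), 'tcp_pos': array([ 218.59889249, -638.65339866,  250.00448925]), 'ee_rot': array([[ 9.46119119e-01,  3.23818795e-01, -7.16958701e-06],
       [ 3.23818795e-01, -9.46119119e-01, -2.67570206e-05],
       [-1.54477095e-05,  2.29936817e-05, -1.00000000e+00]]), 'wrist_force': array([-0.30925546, -0.80635477,  0.07647129]), 'wrist_torque': array([-0.01995929, -0.0014327 ,  0.01648513]), 'gripper_force': 0.0, 'gripper_width': 85.52737047692779}
```

```bash
python3 - <<'E'
import cv2
im=cv2.imread("pics/top0.png"); a=cv2.resize(im[120:320,170:480],None,fx=2.55,fy=2.55,interpolation=cv2.INTER_CUBIC); cv2.imwrite("pics/top1.png",a)
E
```

```text
(no output)
```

View pics/top1.png

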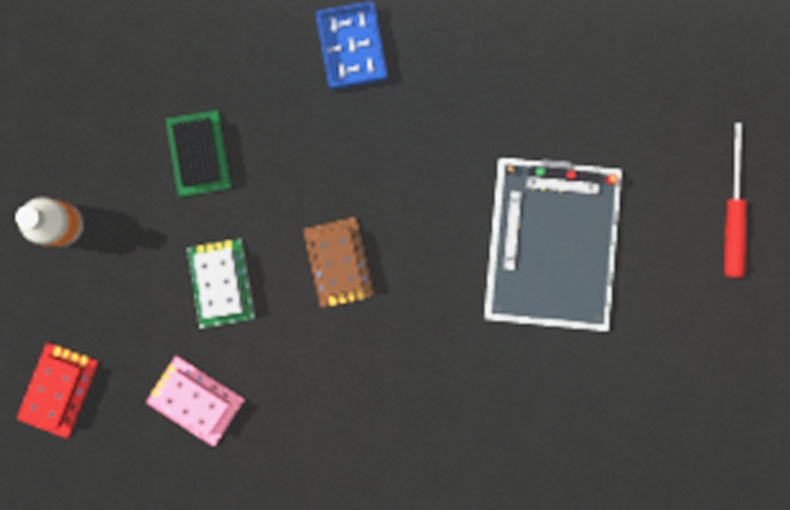

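View pics/side0.png

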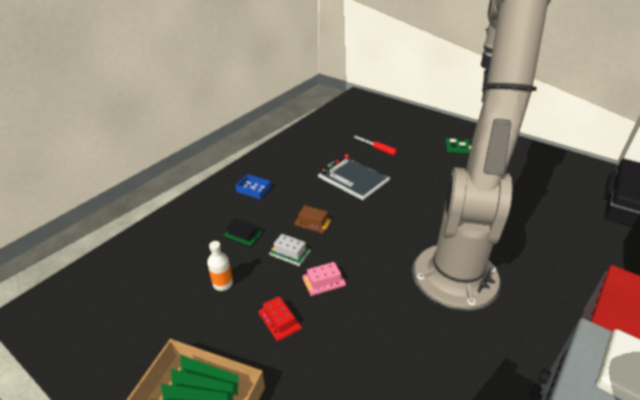

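The wanted part is the bright can with green rim at crop (220,283), which is top px (256,231), near (442,213). Things it could be mistaken for (crop px):
- the black-finned spare (198,152)
- brown (338,262)
- pink (195,400)
- red (58,392)

The module's contacts face away from the robot, and so does the jig's end stop. I'll go over the jig first for a wrist view.

The manual's scale: shifts go in shares of 1000 mm and turns go in shares of pi rad. Converting my numbers, -36 mm / 1000 = -0.036, 18 mm / 1000 = 0.018, 0.104 rad / 3.1416 = 0.0331.

Request:
jog_arm(
  rows={"deltas":[[85, 0, 0, 0, 0, 0, 0.0331], [85, 0, 0, 0, 0, 0, 0.0331], [85, 0, 0, 0, 0, 0, 0.0331], [85, 0, 0, 0, 0, 0, 0.0331], [85, 0.018, -0.036, -0.008, 0, 0, 0], [85, 0.018, -0.036, -0.008, 0, 0, 0], [85, 0.018, -0.036, -0.008, 0, 0, 0], [85, 0.018, -0.036, -0.008, 0, 0, 0], [85, 0.018, -0.036, -0.008, 0, 0, 0], [85, 0.018, -0.036, -0.008, 0, 0, 0], [85, 0.018, -0.036, -0.008, 0, 0, 0], [85, 0.018, -0.036, -0.008, 0, 0, 0]]},
)

```text
clock: 2.1
tcp_pos: [387.6, -362.3, 314.7]
ee_rot: [[0.996, -0.086, 0.001], [-0.086, -0.996, -0.001], [0.001, 0.0, -1.0]]
wrist_force: [1.3, -0.1, -0.2]
gripper_width: 84.8
gripper_force: 0.0
```

Request:
jog_arm(
  rows={"deltas":[[85, 0.018, -0.036, 0, 0, 0, 0], [85, 0.018, -0.036, 0, 0, 0, 0], [85, 0.018, -0.036, 0, 0, 0, 0], [85, 0.018, -0.036, 0, 0, 0, 0], [85, 0, 0, 0, 0, 0, 0], [85, 0, 0, 0, 0, 0, 0]]},
)

```text
clock: 2.6
tcp_pos: [472.3, -224.2, 314.2]
ee_rot: [[0.997, -0.08, 0.001], [-0.08, -0.997, 0.0], [0.001, -0.0, -1.0]]
wrist_force: [-0.7, -1.0, 0.1]
gripper_width: 84.9
gripper_force: 0.0
```

```bash
python3 - <<'E'
from h import *
p=robot.grab_frame("wrist"); save(p,"w1.png"); np.save("w1.npy",p,allow_pickle=True)
print(p["origin"],p["rotation"],p["fx"])
for l in ["jig","jig_corner","end_stop","side_stop"]:
    print(l,[(np.round(d["point"]).tolist(),round(d["conf"],2),px(p,d["point"])) for d in robot.find_in(p,l)[:2]])
E
```

```text
[ 541.92940705 -229.84310504  436.64053784] [[-8.06701924e-02 -9.56635881e-01 -2.79893037e-01]
 [-9.96740648e-01  7.72459712e-02  2.32624300e-02]
 [-6.33065771e-04  2.80857351e-01 -9.59749315e-01]] 337.4035007315862
jig [([508.0, -222.0, 16.0], 0.98, [319, 134]), ([512.0, -162.0, 35.0], 0.68, [269, 135])]
jig_corner [([507.0, -221.0, 22.0], 0.9, [319, 135])]
end_stop [([570.0, -224.0, 30.0], 0.57, [317, 79])]
side_stop [([512.0, -162.0, 28.0], 0.66, [269, 135])]
```

View pics/w1.png

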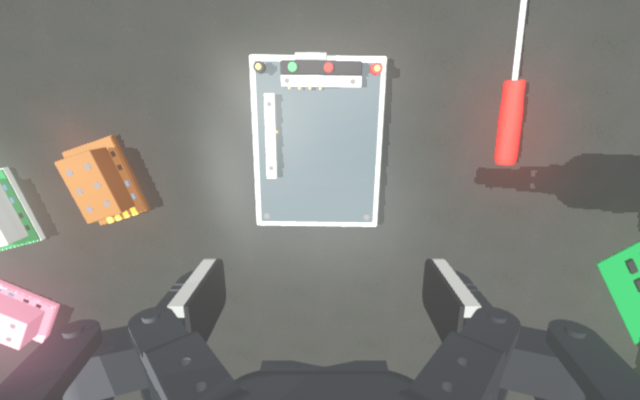

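Jig seen with corners at about (250,56), (386,56), (378,226) and (258,226). The end stop is at (281–361,76–87) with its pins below it, and the side stop at (264–276,94–179). I'll measure these now and start towards the module.

```bash
cat > jigfit.py <<'E'
from h import *
p=np.load("w1.npy",allow_pickle=True).item(); W=cloud(p); im=p["frame"].astype(int)
o=np.array(p["origin"]);R=np.array(p["rotation"])
def onplane(u,v,h):
    d=R@np.array([(u-p["cx"])/p["fx"],(v-p["cy"])/p["fy"],1]); return (o+d*(h-o[2])/d[2])
g=im.min(2)
print("bed z",np.nanmedian(W[110:210,290:360,2]),"bench",np.nanmedian(W[240:250,270:370,2]))
for n,(x0,y0,x1,y1) in {"end":(279,73,364,90),"side":(260,91,279,183)}.items():
    m=np.zeros(g.shape,np.uint8); m[y0:y1,x0:x1]=(g[y0:y1,x0:x1]>150)
    k,lab,st,_=cv2.connectedComponentsWithStats(m); i=1+np.argmax(st[1:,4]); vv,uu=np.nonzero(lab==i)
    z=np.nanmedian(W[vv,uu,2]); P=np.array([onplane(u,v,30)[:2] for u,v in zip(uu,vv)])
    print(n,len(uu),z,cv2.minAreaRect(P.astype(np.float32)))
m=((g>150)).astype(np.uint8); m[:45]=0; m[235:]=0; m[:,:240]=0; m[:,395:]=0
c=max(cv2.findContours(m,cv2.RETR_EXTERNAL,cv2.CHAIN_APPROX_NONE)[0],key=cv2.contourArea)[:,0]
zs=np.nanmedian(W[c[:,1],c[:,0],2]);print("rim z",zs)
P=np.array([onplane(u,v,zs)[:2] for u,v in c]).astype(np.float32)
print(cv2.minAreaRect(P))
E
python3 jigfit.py; python3 - <<'E'
from h import *
p=np.load("top.npy",allow_pickle=True).item();W=cloud(p);s=W[215:252,235:275];g=p["frame"][215:252,235:275]
m=(g.min(2)>170)&(s[...,2]>25); P=s[m][:,:2].astype(np.float32); print(m.sum(),np.median(s[m][:,2]),cv2.minAreaRect(P))
E
```

```text
bed z 18.353555173702887 bench -1.67059707211655
end 1324 27.999274695222198 ((567.34521484375, -228.5674285888672), (95.99781799316406, 17.123720169067383), 85.36991119384766)
side 1748 25.788633196303692 ((508.550537109375, -161.25074768066406), (22.188928604125977, 107.52722930908203), 83.19519805908203)
rim z -1.5443886163852767
((493.004150390625, -207.02035522460938), (187.65005493164062, 223.6896209716797), 84.53968811035156)
371 42.90305675535865 ((444.90130615234375, 217.14837646484375), (80.76180267333984, 48.092979431152344), 9.604314804077148)
```

```bash
cat > rect.py <<'E'
from h import *
def rect(p,h,x0,x1,y0,y1,s,yaw=0,c=(0,0)):
    """world plane z=h -> image; rows: x decreasing, cols: y decreasing, in frame (yaw,c)"""
    xs=np.arange(x1,x0,-s);ys=np.arange(y1,y0,-s)
    X,Y=np.meshgrid(xs,ys,indexing="ij"); ca,sa=np.cos(yaw),np.sin(yaw)
    P=np.stack([c[0]+ca*X-sa*Y,c[1]+sa*X+ca*Y,np.full(X.shape,h)],-1)
    q=(P-np.array(p["origin"]))@np.array(p["rotation"])
    return cv2.remap(p["frame"],(p["cx"]+p["fx"]*q[...,0]/q[...,2]).astype(np.float32),(p["cy"]+p["fy"]*q[...,1]/q[...,2]).astype(np.float32),cv2.INTER_CUBIC),xs,ys
E
python3 - <<'E'
from rect import *
p=np.load("w1.npy",allow_pickle=True).item()
yaw=np.deg2rad(-5.4); c=(494,-220)
im,xs,ys=rect(p,28.3,-15,110,-85,85,.25,yaw,c)
cv2.imwrite("pics/r1.png",im[:,:,::-1]); np.save("r1.npy",im)
g=im.astype(float).min(2); g=cv2.GaussianBlur(g,(0,0),2)
def edges(prof,t): # subsample positions of strongest rise & fall
    d=np.diff(prof); return t[np.argmax(d)],t[np.argmin(d)]
# end rail: columns along y
a=[];
for y in np.arange(-42,36,2):
    j=np.argmin(abs(ys-y)); sel=(xs>55)&(xs<95); a.append((y,)+edges(g[sel,j],xs[sel]))
a=np.array(a); print("end",np.round(a[::3],1).tolist())
b=[]
for x in np.arange(-30,55,2):
    i=np.argmin(abs(xs-x)); sel=(ys>40)&(ys<72); b.append((x,)+edges(g[i,sel],ys[sel]))
b=np.array(b)[9:]; print("side",np.round(b[::3],1).tolist())
for n,A in (("end",a),("side",b)):
    for k in (1,2):
        f=np.polyfit(A[:,0],A[:,k],1); r=abs(A[:,k]-np.polyval(f,A[:,0])); m=r<np.median(r)*2.5+.2; f=np.polyfit(A[m,0],A[m,k],1)
        print(n,k,np.round(f[1],2),np.rad2deg(f[0]).round(2),m.sum())
E
```

```text
end [[-42.0, 81.0, 67.8], [-36.0, 81.0, 67.8], [-30.0, 81.0, 67.8], [-24.0, 81.0, 68.0], [-18.0, 81.0, 68.2], [-12.0, 81.0, 68.0], [-6.0, 80.8, 68.0], [0.0, 81.0, 68.0], [6.0, 81.2, 68.0], [12.0, 81.2, 67.8], [18.0, 81.0, 67.8], [24.0, 81.0, 67.8], [30.0, 81.0, 67.8]]
side [[-12.0, 65.0, 52.2], [-6.0, 65.5, 52.2], [0.0, 65.8, 52.0], [6.0, 65.5, 52.0], [12.0, 65.2, 52.0], [18.0, 65.2, 52.0], [24.0, 65.2, 51.8], [30.0, 65.5, 52.2], [36.0, 65.5, 52.2], [42.0, 65.5, 52.2], [48.0, 65.5, 52.0], [54.0, 65.0, 52.0]]
end 1 81.0 -0.0 29
end 2 67.89 -0.11 39
side 1 65.4 -0.03 34
side 2 52.08 -0.02 34
```

View pics/r1.png

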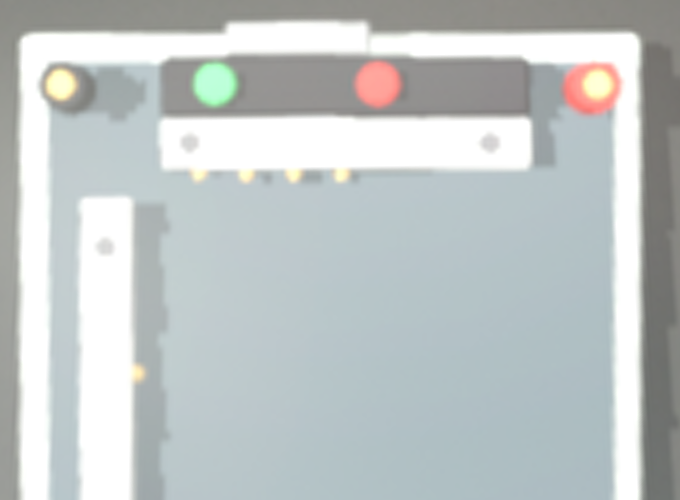

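Jig yaw is −5.4°, the datum corner is at about (567.4, −173.3), and the module's home origin is at about (512.4, −203.3). Now to the module.

To row units: -37 mm / 1000 = -0.037, 9 mm / 1000 = 0.009, -0.124 rad / 3.1416 = -0.0395.

Request:
jog_arm(
  rows={"deltas":[[85, 0, 0, 0, 0, 0, -0.0395], [85, 0, 0, 0, 0, 0, -0.0395], [85, 0.004, -0.037, 0.009, 0, 0, 0], [85, 0.004, -0.037, 0.009, 0, 0, 0], [85, 0.004, -0.037, 0.009, 0, 0, 0], [85, 0.004, -0.037, 0.009, 0, 0, 0], [85, 0.004, -0.037, 0.009, 0, 0, 0], [85, 0.004, -0.037, 0.009, 0, 0, 0], [85, 0.004, -0.037, 0.009, 0, 0, 0], [85, 0.004, -0.037, 0.009, 0, 0, 0], [85, 0.004, -0.037, 0.009, 0, 0, 0], [85, 0.004, -0.037, 0.009, 0, 0, 0]]},
)

```text
clock: 3.85
tcp_pos: [451.0, 145.2, 223.8]
ee_rot: [[0.987, 0.158, 0.001], [0.158, -0.987, -0.0], [0.001, 0.0, -1.0]]
wrist_force: [0.9, -1.0, -0.1]
gripper_width: 85.4
gripper_force: 0.0
```

Request:
jog_arm(
  rows={"deltas":[[85, 0.004, -0.037, 0, 0, 0, 0], [85, 0.004, -0.036, 0, 0, 0, 0], [85, 0, 0, 0, 0, 0, 0], [85, 0, 0, 0, 0, 0, 0]]},
)

```text
clock: 4.18
tcp_pos: [447.0, 219.4, 224.0]
ee_rot: [[0.987, 0.164, -0.0], [0.164, -0.987, 0.001], [-0.0, -0.001, -1.0]]
wrist_force: [0.5, -1.0, 0.5]
gripper_width: 84.6
gripper_force: 0.0
```

```bash
python3 - <<'E'
from h import *
p=robot.grab_frame("wrist"); save(p,"w2.png",(100,60,540,400),1.7); np.save("w2.npy",p,allow_pickle=True)
s=robot.sense();print(p["origin"],s["tcp_pos"],np.rad2deg(np.arctan2(s["ee_rot"][1,0],s["ee_rot"][0,0])))
for l in ["module"]:
    print(l,[(np.round(d["point"]).tolist(),round(d["conf"],2),px(p,d["point"])) for d in robot.find_in(p,l)[:3]])
W=cloud(p);g=p["frame"].astype(int).min(2)
m=(g>120)&(W[...,2]>25)&(np.hypot(W[...,0]-445,W[...,1]-217)<60)
m=m&(W[...,2]>36);n,lab,st,ce=cv2.connectedComponentsWithStats(m.astype(np.uint8));i=1+np.argmax(st[1:,4]);P=W[lab==i]
print(len(P),np.median(P[:,2]),cv2.minAreaRect(P[:,:2].astype(np.float32)),st[i])
print("bench",np.nanmedian(W[...,2][abs(W[...,2])<6]))
E
```

```text
[515.95500532 231.19312485 346.41520348] [447.31671801 217.38436618 223.80312598] 9.251295361700251
module [([300.0, 245.0, 43.0], 0.84, [277, 315]), ([454.0, 216.0, 41.0], 0.77, [330, 176]), ([319.0, 412.0, 43.0], 0.77, [113, 276])]
4332 40.37261863679595 ((440.7465515136719, 214.9638671875), (81.40342712402344, 48.00753402709961), 9.991147994995117) [ 302  146   53   85 4332]
bench -1.6074930980975068
```

View pics/w2.png

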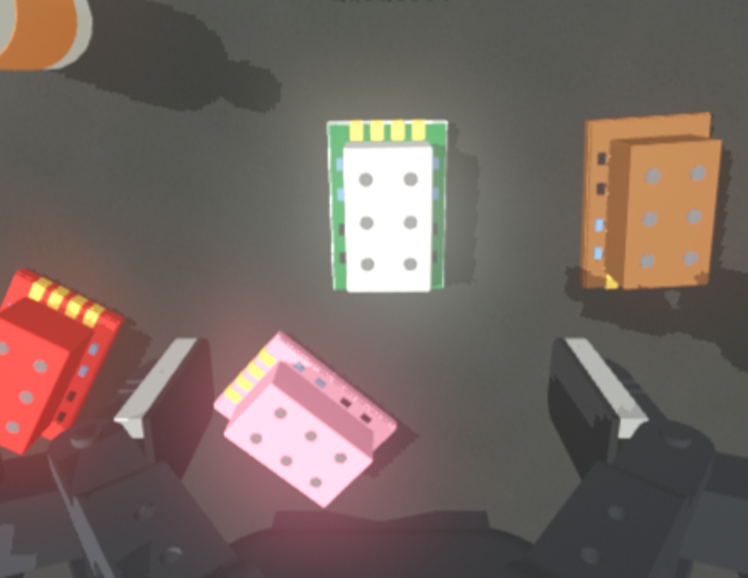

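The close crop confirms it: a bright can with six dots and a green rim at crop (388,215), gold contacts facing forward. The brown, pink and red look-alikes are off to the sides. Descend and grip.

To row units: 35 mm / 1000 = 0.035, -6.9 mm / 1000 = -0.0069, -0.012 rad / 3.1416 = -0.0038.

Request:
jog_arm(
  rows={"deltas":[[85, -0.0069, 0.0013, 0.02, 0, 0, -0.0038], [85, 0, 0, 0.035, 0, 0, 0], [85, 0, 0, 0.035, 0, 0, 0], [85, 0, 0, 0.035, 0, 0, 0], [85, 0, 0, 0.03, 0, 0, 0], [85, 0, 0, 0.02, 0, 0, 0], [85, 0, 0, 0.013, 0, 0, 0], [85, 0, 0, 0, 0, 0, 0], [85, 0, 0, 0, 0, 0, 0]]},
)

```text
clock: 5.03
tcp_pos: [440.7, 213.8, 35.8]
ee_rot: [[0.985, 0.17, -0.001], [0.17, -0.985, -0.002], [-0.001, 0.001, -1.0]]
wrist_force: [-0.0, 0.4, 0.3]
gripper_width: 84.8
gripper_force: 0.0
```

Request:
jog_arm(
  rows={"deltas":[[40, 0, 0, 0, 0, 0, 0], [40, 0, 0, 0, 0, 0, 0], [40, 0, 0, 0, 0, 0, 0], [40, 0, 0, 0, 0, 0, 0], [40, 0, 0, 0, 0, 0, 0], [40, 0, 0, 0, 0, 0, 0]]},
  grip_n=50,
)

```text
clock: 5.53
tcp_pos: [441.3, 215.5, 37.3]
ee_rot: [[0.985, 0.172, 0.002], [0.172, -0.985, 0.0], [0.002, 0.0, -1.0]]
wrist_force: [0.3, -1.9, 7.1]
gripper_width: 47.3
gripper_force: 51.1
```

To row units: -30 mm / 1000 = -0.03, -25 mm / 1000 = -0.025, 0.089 rad / 3.1416 = 0.0283.

Request:
jog_arm(
  rows={"deltas":[[40, 0, 0, -0.015, 0, 0, 0], [40, 0, 0, -0.03, 0, 0, 0], [40, 0, 0, -0.03, 0, 0, 0], [40, 0, 0, -0.025, 0, 0, 0.0283], [40, 0, 0, 0, 0, 0, 0.0283], [40, 0, 0, 0, 0, 0, 0.0283]]},
)

```text
clock: 6.03
tcp_pos: [441.4, 216.0, 138.2]
ee_rot: [[0.995, -0.098, 0.004], [-0.098, -0.995, 0.002], [0.004, -0.002, -1.0]]
wrist_force: [0.5, -0.9, -3.8]
gripper_width: 47.1
gripper_force: 53.8
```

Request:
jog_arm(
  rows={"deltas":[[40, 0.006, 0.025, 0, 0, 0, 0], [40, 0.008, 0.034, 0, 0, 0, 0], [40, 0.0082, 0.0351, 0, 0, 0, 0], [40, 0.0082, 0.0351, 0, 0, 0, 0], [40, 0.0082, 0.0351, 0, 0, 0, 0], [40, 0.0082, 0.0351, 0, 0, 0, 0], [40, 0.0082, 0.0351, 0, 0, 0, 0], [40, 0.0082, 0.0351, 0, 0, 0, 0], [40, 0.0082, 0.0351, 0, 0, 0, 0], [40, 0.0082, 0.0351, 0, 0, 0, 0], [40, 0.0082, 0.0351, 0, 0, 0, 0], [40, 0.0082, 0.0351, 0, 0, 0, 0]]},
)

```text
clock: 7.03
tcp_pos: [497.3, -203.2, 136.3]
ee_rot: [[0.996, -0.093, -0.0], [-0.093, -0.996, -0.0], [-0.0, 0.0, -1.0]]
wrist_force: [0.4, 0.4, -3.5]
gripper_width: 47.1
gripper_force: 53.7
```

Request:
jog_arm(
  rows={"deltas":[[40, 0.0026, 0.0116, 0, 0, 0, 0], [40, 0, 0, 0, 0, 0, 0], [40, 0, 0, 0, 0, 0, 0]]},
)

```text
clock: 7.28
tcp_pos: [498.8, -213.6, 135.9]
ee_rot: [[0.995, -0.095, -0.0], [-0.095, -0.995, 0.0], [-0.0, -0.0, -1.0]]
wrist_force: [-0.1, 0.4, -3.4]
gripper_width: 46.9
gripper_force: 53.6
```

```bash
python3 - <<'E'
from h import *
p=robot.grab_frame("wrist"); save(p,"w3.png",(100,0,540,330),1.7); np.save("w3.npy",p,allow_pickle=True)
s=robot.sense();print(p["origin"],s["tcp_pos"],np.rad2deg(np.arctan2(s["ee_rot"][1,0],s["ee_rot"][0,0])),s["ee_rot"][2])
W=cloud(p);print(np.nanmedian(W[...,2][abs(W[...,2]-18)<5]))
E
```

```text
[ 568.41015338 -220.27906713  258.2888397 ] [ 498.95151731 -212.25315154  135.91908029] -5.322185406562419 [-5.85522048e-04 -8.44113952e-04 -9.99999472e-01]
18.15207596451731
```

View pics/w3.png

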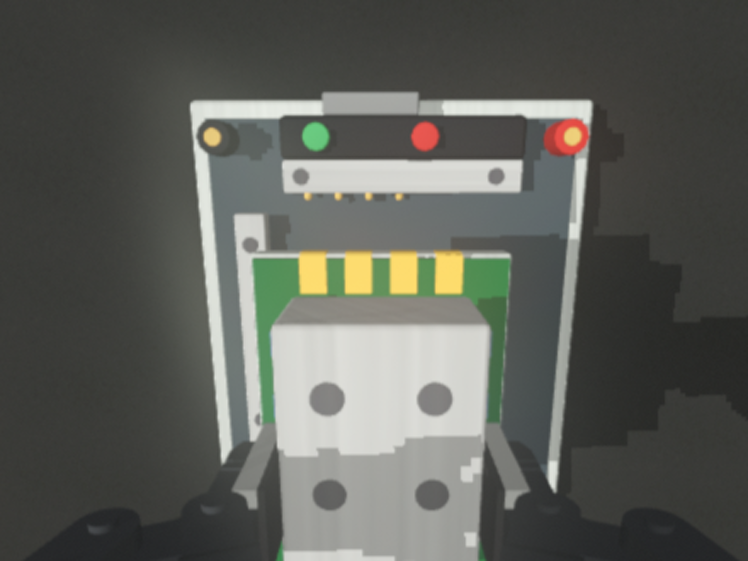

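The module is held straight. Its front rim is at crop row 255 and the end stop at row 190, with pins at (308–400,196). I'll check the relative yaw and offset.

```bash
python3 - <<'E'
from rect import *
p=np.load("w3.npy",allow_pickle=True).item(); W=cloud(p)
yaw=np.deg2rad(-5.4); c=(494,-220)
def fit(pts,n):
    A=np.array(pts);f=np.polyfit(A[:,0],A[:,1],1); r=abs(A[:,1]-np.polyval(f,A[:,0])); m=r<np.median(r)*2.5+.1; f=np.polyfit(A[m,0],A[m,1],1)
    print(n,f[1].round(2),np.rad2deg(f[0]).round(2),m.sum(),A[m,0].min().round(),A[m,0].max().round())
def prof(im,t,axis,at,lo,hi,xs,ys,sgn):
    g=cv2.GaussianBlur(im.astype(float).min(2),(0,0),2)
    out=[]
    for a in at:
        if axis=="x": j=np.argmin(abs(ys-a)); s=(xs>lo)&(xs<hi); d=sgn*np.diff(g[s,j]); out.append((a,xs[s][np.argmax(d)]))
        else: i=np.argmin(abs(xs-a)); s=(ys>lo)&(ys<hi); d=sgn*np.diff(g[i,s]); out.append((a,ys[s][np.argmax(d)]))
    return out
im,xs,ys=rect(p,28.3,-20,110,-85,85,.25,yaw,c)
fit(prof(im,0,"x",np.arange(-42,36,2),60,90,xs,ys,-1),"end face x(y)")
fit(prof(im,0,"x",np.arange(-42,36,2),60,90,xs,ys,1),"end back x(y)")
fit(prof(im,0,"y",np.arange(40,58,1),45,72,xs,ys,1),"side back y(x)")
h=98.6+10-1.7
im,xs,ys=rect(p,h,-20,110,-85,85,.25,yaw,c); cv2.imwrite("pics/r3.png",im[:,:,::-1])
fit(prof(im,0,"x",np.arange(-24,38,2),40,75,xs,ys,1),"mod front")
g=im.astype(int); green=(g[...,1]-g[...,0]>25)&(g[...,1]>60)
L=[];Rr=[]
for x in np.arange(44,54,1):
    i=np.argmin(abs(xs-x)); k=np.nonzero(green[i])[0]
    if len(k): L.append((x,ys[k[0]]));Rr.append((x,ys[k[-1]]))
fit(L,"mod left y(x)");fit(Rr,"mod right");print("board z",np.nanmedian(W[155:168,320:380,2]), [px(p,(540,-215,107))])
E
```

```text
end face x(y) 68.5 0.0 36 -42.0 34.0
end back x(y) 80.5 0.0 31 -42.0 34.0
side back y(x) 64.75 0.0 18 40.0 57.0
mod front 50.66 0.28 29 -24.0 36.0
mod left y(x) 40.75 -0.0 9 44.0 53.0
mod right -27.3 0.17 10 44.0 53.0
board z 107.20739678681034 [[318, 170]]
```

View pics/r3.png

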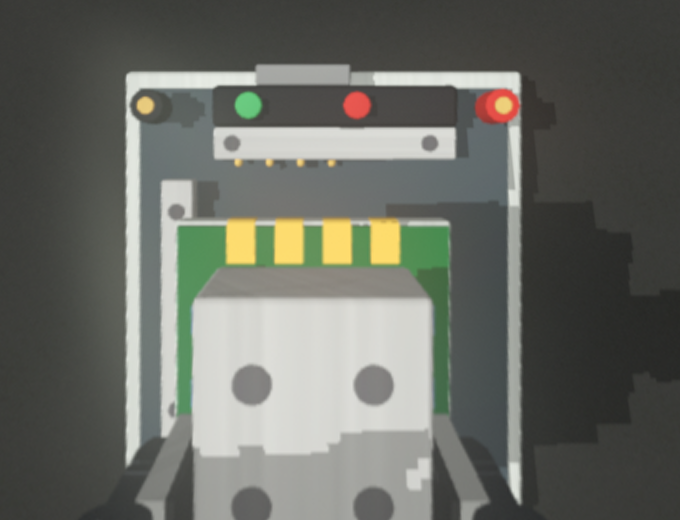

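```bash
python3 - <<'E'
from rect import *
p=np.load("w3.npy",allow_pickle=True).item()
im,xs,ys=rect(p,106.9,50,60,-30,45,.1,np.deg2rad(-5.4),(494,-220))
g=cv2.GaussianBlur(im.astype(float).sum(2),(0,0),4); out=[]
for y in np.arange(-25,39,1.5):
    j=np.argmin(abs(ys-y)); out.append((y,xs[np.argmax(np.diff(g[:,j]))]))
A=np.array(out); f=np.polyfit(A[:,0],A[:,1],1); r=abs(A[:,1]-np.polyval(f,A[:,0])); m=r<.5; f=np.polyfit(A[m,0],A[m,1],1)
print(f[1],np.rad2deg(f[0]),m.sum(),np.round(A[::5],1).tolist(),r[m].std())
E
```

```text
55.18609684888748 -0.12344001626698389 43 [[-25.0, 55.1], [-17.5, 55.1], [-10.0, 55.2], [-2.5, 55.2], [5.0, 55.1], [12.5, 55.2], [20.0, 55.1], [27.5, 55.3], [35.0, 55.2]] 0.07531102906524563
```

Aligned to about 0.1°, with gaps of roughly 13 and 12 mm. Lower it.

To row units: 25 mm / 1000 = 0.025, 15 mm / 1000 = 0.015.

Request:
jog_arm(
  rows={"deltas":[[40, 0, 0, 0.025, 0, 0, 0], [40, 0, 0, 0.025, 0, 0, 0], [40, 0, 0, 0.015, 0, 0, 0], [40, 0, 0, 0.008, 0, 0, 0], [40, 0, 0, 0.003, 0, 0, 0], [40, 0, 0, 0, 0, 0, 0], [40, 0, 0, 0, 0, 0, 0]]},
)

```text
clock: 7.92
tcp_pos: [500.1, -212.8, 60.8]
ee_rot: [[0.996, -0.092, 0.001], [-0.092, -0.996, -0.0], [0.001, 0.0, -1.0]]
wrist_force: [0.1, -0.6, -3.8]
gripper_width: 47.1
gripper_force: 53.5
```

Request:
jog_arm(
  rows={"deltas":[[40, 0, 0, 0.001, 0, 0, 0], [40, 0, 0, 0.001, 0, 0, 0], [40, 0, 0, 0, 0, 0, 0]]},
)

```text
clock: 8.17
tcp_pos: [499.7, -213.4, 58.5]
ee_rot: [[0.996, -0.093, 0.001], [-0.093, -0.996, -0.0], [0.001, 0.0, -1.0]]
wrist_force: [0.7, -0.0, -3.4]
gripper_width: 47.2
gripper_force: 53.5
```

To row units: 1 mm / 1000 = 0.001.

Request:
jog_arm(
  rows={"deltas":[[40, 0, 0, 0.001, 0, 0, 0], [40, 0, 0, 0, 0, 0, 0], [40, 0, 0, 0, 0, 0, 0]]},
)

```text
clock: 8.42
tcp_pos: [499.6, -213.4, 57.3]
ee_rot: [[0.996, -0.093, 0.001], [-0.093, -0.996, -0.0], [0.001, 0.0, -1.0]]
wrist_force: [-0.9, -0.0, 0.4]
gripper_width: 46.8
gripper_force: 53.9
```

Request:
jog_arm(
  rows={"deltas":[[40, 0, 0, 0.001, 0, 0, 0], [40, 0, 0, 0, 0, 0, 0], [40, 0, 0, 0, 0, 0, 0]]},
)

```text
clock: 8.67
tcp_pos: [499.6, -213.4, 57.3]
ee_rot: [[0.996, -0.093, 0.001], [-0.093, -0.996, -0.001], [0.001, 0.001, -1.0]]
wrist_force: [-3.4, 1.7, 11.1]
gripper_width: 47.1
gripper_force: 55.3
```

Flat on the bed (contact at z 57.3). Ease the load and slide diagonally.

To row units: -2 mm / 1000 = -0.002, -1.5 mm / 1000 = -0.0015.

Request:
jog_arm(
  rows={"deltas":[[40, 0, 0, -0.0006, 0, 0, 0], [40, 0.002, -0.002, 0, 0, 0, 0], [40, 0.002, -0.002, 0, 0, 0, 0], [40, 0.002, -0.002, 0, 0, 0, 0], [40, 0.0015, -0.0015, 0, 0, 0, 0], [40, 0.001, -0.001, 0, 0, 0, 0], [40, 0, 0, 0, 0, 0, 0], [40, 0, 0, 0, 0, 0, 0]]},
)

```text
clock: 9.33
tcp_pos: [508.4, -207.3, 57.3]
ee_rot: [[0.996, -0.095, -0.0], [-0.095, -0.996, -0.002], [-0.0, 0.002, -1.0]]
wrist_force: [-3.5, -3.5, 7.8]
gripper_width: 46.8
gripper_force: 54.8
```

Request:
jog_arm(
  rows={"deltas":[[40, 0.001, 0, 0, 0, 0, 0], [40, 0.0005, 0, 0, 0, 0, 0], [40, 0, 0, 0, 0, 0, 0]]},
)

```text
clock: 9.58
tcp_pos: [508.4, -207.3, 57.3]
ee_rot: [[0.996, -0.095, -0.003], [-0.095, -0.996, -0.002], [-0.003, 0.002, -1.0]]
wrist_force: [-7.9, -2.7, 12.8]
gripper_width: 47.5
gripper_force: 55.6
```

Downforce is giving too much friction, so I'll lighten it and go on in x.

To row units: -0.6 mm / 1000 = -0.0006, 0.5 mm / 1000 = 0.0005.

Request:
jog_arm(
  rows={"deltas":[[40, 0, 0, -0.0006, 0, 0, 0], [40, 0, 0, -0.0003, 0, 0, 0], [40, 0.0005, 0, 0, 0, 0, 0], [40, 0, 0, 0, 0, 0, 0]]},
)

```text
clock: 9.92
tcp_pos: [510.2, -205.9, 57.4]
ee_rot: [[0.996, -0.093, -0.001], [-0.093, -0.996, -0.0], [-0.001, 0.0, -1.0]]
wrist_force: [-3.7, -1.4, 1.9]
gripper_width: 46.9
gripper_force: 54.3
```

Request:
jog_arm(
  rows={"deltas":[[40, 0.001, 0, 0, 0, 0, 0], [40, 0.0005, 0, 0, 0, 0, 0], [40, 0, 0, 0, 0, 0, 0]]},
)

```text
clock: 10.17
tcp_pos: [510.8, -206.0, 57.4]
ee_rot: [[0.996, -0.093, -0.003], [-0.093, -0.996, 0.0], [-0.003, 0.0, -1.0]]
wrist_force: [-6.6, -0.3, 5.7]
gripper_width: 46.9
gripper_force: 54.8
```

To row units: 0.7 mm / 1000 = 0.0007, -0.2 mm / 1000 = -0.0002.

Request:
jog_arm(
  rows={"deltas":[[40, 0.0007, 0, -0.0002, 0, 0, 0], [40, 0.0007, 0, 0, 0, 0, 0], [40, 0, 0, 0, 0, 0, 0]]},
)

```text
clock: 10.42
tcp_pos: [512.1, -206.0, 57.4]
ee_rot: [[0.996, -0.093, -0.003], [-0.093, -0.996, 0.0], [-0.003, 0.0, -1.0]]
wrist_force: [-6.3, -0.0, 4.8]
gripper_width: 46.4
gripper_force: 54.5
```

Request:
jog_arm(
  rows={"deltas":[[40, 0.0007, 0, -0.0002, 0, 0, 0], [40, 0.0007, 0, 0, 0, 0, 0], [40, 0, 0, 0, 0, 0, 0]]},
)

```text
clock: 10.67
tcp_pos: [513.1, -206.1, 57.5]
ee_rot: [[0.996, -0.093, -0.004], [-0.093, -0.996, 0.0], [-0.004, 0.0, -1.0]]
wrist_force: [-7.3, -0.8, 3.0]
gripper_width: 47.1
gripper_force: 54.5
```

To row units: 0.6 mm / 1000 = 0.0006, 0.4 mm / 1000 = 0.0004.

Request:
jog_arm(
  rows={"deltas":[[40, 0.0006, 0, 0, 0, 0, 0], [40, 0.0004, 0, 0, 0, 0, 0], [40, 0, 0, 0, 0, 0, 0]]},
)

```text
clock: 10.92
tcp_pos: [513.4, -206.1, 57.5]
ee_rot: [[0.996, -0.093, -0.005], [-0.093, -0.996, 0.0], [-0.005, 0.0, -1.0]]
wrist_force: [-8.4, -0.3, 6.6]
gripper_width: 47.4
gripper_force: 54.8
```

Request:
jog_arm(
  rows={"deltas":[[40, 0.0004, 0, 0, 0, 0, 0], [40, 0.0004, 0, 0, 0, 0, 0], [40, 0, 0, 0, 0, 0, 0]]},
)

```text
clock: 11.17
tcp_pos: [513.4, -206.1, 57.5]
ee_rot: [[0.996, -0.094, -0.007], [-0.094, -0.996, 0.001], [-0.007, 0.0, -1.0]]
wrist_force: [-11.7, 0.8, 8.5]
gripper_width: 46.9
gripper_force: 55.2
```

End stop reached (force rises with no motion). Now slide to the side stop while levelling the slight nose-down tilt.

To row units: -0.8 mm / 1000 = -0.0008, -0.3 mm / 1000 = -0.0003, 0.004 rad / 3.1416 = 0.0013.

Request:
jog_arm(
  rows={"deltas":[[40, -0.0003, 0, -0.0002, 0, 0.0013, 0], [40, 0, -0.0008, 0, 0, 0, 0], [40, 0, -0.0008, 0, 0, 0, 0], [40, 0, 0, 0, 0, 0, 0]]},
)

```text
clock: 11.5
tcp_pos: [513.4, -206.0, 57.4]
ee_rot: [[0.995, -0.095, -0.002], [-0.095, -0.995, -0.001], [-0.002, 0.001, -1.0]]
wrist_force: [-9.0, -3.6, 4.6]
gripper_width: 47.0
gripper_force: 54.5
```

Request:
jog_arm(
  rows={"deltas":[[40, 0, -0.0007, 0, 0, 0, 0], [40, 0, -0.0007, 0, 0, 0, 0], [40, 0, 0, 0, 0, 0, 0]]},
)

```text
clock: 11.75
tcp_pos: [513.4, -205.8, 57.5]
ee_rot: [[0.995, -0.096, -0.002], [-0.096, -0.995, -0.002], [-0.002, 0.003, -1.0]]
wrist_force: [-8.7, -6.5, 4.4]
gripper_width: 46.7
gripper_force: 54.5
```

To row units: -0.7 mm / 1000 = -0.0007, -0.2 mm / 1000 = -0.0002.

Request:
jog_arm(
  rows={"deltas":[[40, -0.0002, -0.0007, -0.0001, 0, 0, 0], [40, 0, -0.0007, 0, 0, 0, 0], [40, 0, 0, 0, 0, 0, 0]]},
)

```text
clock: 12.0
tcp_pos: [513.5, -204.3, 57.5]
ee_rot: [[0.995, -0.096, -0.002], [-0.096, -0.995, -0.002], [-0.001, 0.002, -1.0]]
wrist_force: [-8.2, -5.9, 2.7]
gripper_width: 46.9
gripper_force: 54.3
```

Request:
jog_arm(
  rows={"deltas":[[40, 0, -0.0007, 0, 0, 0, 0], [40, 0, -0.0007, 0, 0, 0, 0], [40, 0, 0, 0, 0, 0, 0]]},
)

```text
clock: 12.25
tcp_pos: [513.5, -204.2, 57.5]
ee_rot: [[0.995, -0.096, -0.002], [-0.096, -0.995, -0.004], [-0.001, 0.004, -1.0]]
wrist_force: [-9.2, -9.5, 2.2]
gripper_width: 46.9
gripper_force: 54.2
```

To row units: -0.6 mm / 1000 = -0.0006, -0.4 mm / 1000 = -0.0004.

Request:
jog_arm(
  rows={"deltas":[[40, 0, -0.0006, -0.0001, 0, 0, 0], [40, 0, -0.0004, 0, 0, 0, 0], [40, 0, 0, 0, 0, 0, 0]]},
)

```text
clock: 12.5
tcp_pos: [513.5, -204.1, 57.6]
ee_rot: [[0.995, -0.097, -0.002], [-0.097, -0.995, -0.005], [-0.001, 0.005, -1.0]]
wrist_force: [-7.9, -11.3, 1.2]
gripper_width: 47.2
gripper_force: 54.1
```

```bash
python3 - <<'E'
from h import *
p=robot.grab_frame("wrist"); save(p,"w4.png",(170,50,470,275),2.6); np.save("w4.npy",p,allow_pickle=True)
s=robot.sense(); print(s["tcp_pos"],s["wrist_force"],s["wrist_torque"])
E
```

```text
[ 513.53237781 -204.10777808   57.59619073] [ -7.86550848 -11.23487832   0.42059442] [-2.60291159  1.66185853  0.11324453]
```

View pics/w4.png

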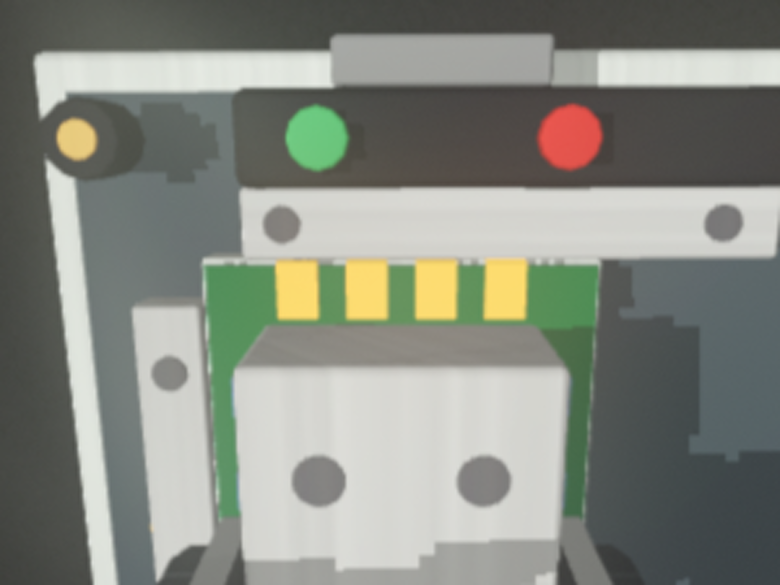

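The front rim lies against the end stop (row 258), while a thin dark line remains at the side stop (col ~207). Rail top and rim top are in the same plane, so I can measure the gap.

```bash
cat > gap.py <<'E'
from rect import *
import sys
p=np.load(sys.argv[1],allow_pickle=True).item()
W=cloud(p)
im,xs,ys=rect(p,28.3,20,95,-40,75,.2,np.deg2rad(-5.4),(494,-220))
cv2.imwrite("pics/"+sys.argv[2],cv2.resize(im[:,:,::-1],None,fx=1.3,fy=1.3))
g=im.astype(int)
for x in (54,48,42,36,30):
    i=np.argmin(abs(xs-x)); s=(ys>48)&(ys<58); print("x",x,[f"{y:.1f}:"+"/".join(map(str,c)) for y,c in zip(ys[s][::3],g[i,s][::3])])
for y in (30,0,-14):
    j=np.argmin(abs(ys-y)); s=(xs>64)&(xs<72); print("y",y,[f"{x:.1f}:"+"/".join(map(str,c)) for x,c in zip(xs[s][::2],g[s,j][::2])])
E
python3 gap.py w4.npy r4.png
```

```text
x 54 ['58.0:207/208/203', '57.4:208/208/203', '56.8:208/209/203', '56.2:208/209/204', '55.6:207/208/203', '55.0:207/207/202', '54.4:207/208/202', '53.8:209/210/205', '53.2:188/188/183', '52.6:140/140/134', '52.0:148/147/142', '51.4:120/153/121', '50.8:89/145/95', '50.2:88/145/94', '49.6:87/145/93', '49.0:87/145/93', '48.4:87/146/94']
x 48 ['58.0:135/134/130', '57.4:134/134/130', '56.8:133/132/128', '56.2:128/128/124', '55.6:163/164/159', '55.0:202/203/197', '54.4:208/209/203', '53.8:210/211/206', '53.2:190/190/185', '52.6:140/140/135', '52.0:142/144/137', '51.4:128/155/128', '50.8:92/146/98', '50.2:90/145/96', '49.6:90/146/96', '49.0:90/146/96', '48.4:88/145/94']
x 42 ['58.0:208/209/203', '57.4:208/209/204', '56.8:209/210/205', '56.2:209/210/205', '55.6:208/208/204', '55.0:208/208/203', '54.4:208/208/204', '53.8:210/210/205', '53.2:191/192/187', '52.6:142/142/137', '52.0:132/141/129', '51.4:128/162/132', '50.8:97/148/104', '50.2:92/145/99', '49.6:92/145/99', '49.0:91/145/97', '48.4:92/146/105']
x 36 ['58.0:208/209/204', '57.4:208/209/204', '56.8:209/210/205', '56.2:210/210/205', '55.
[... 1080 characters left out ...]
9/203', '70.0:210/209/203', '69.6:210/209/205', '69.2:209/208/203', '68.8:212/204/190', '68.4:234/210/157', '68.0:243/211/115', '67.6:245/212/107', '67.2:251/218/110', '66.8:253/220/111', '66.4:253/220/111', '66.0:253/220/111', '65.6:253/220/112', '65.2:253/220/111', '64.8:253/220/111', '64.4:253/220/111']
y -14 ['72.0:214/214/209', '71.6:214/213/208', '71.2:212/212/207', '70.8:210/210/205', '70.4:209/209/204', '70.0:209/209/204', '69.6:210/209/204', '69.2:207/206/202', '68.8:200/200/195', '68.4:198/199/193', '68.0:206/208/201', '67.6:189/194/185', '67.2:134/161/134', '66.8:89/141/93', '66.4:80/141/84', '66.0:82/142/86', '65.6:81/141/85', '65.2:82/142/86', '64.8:82/142/86', '64.4:82/141/86']
```

View pics/r4.png

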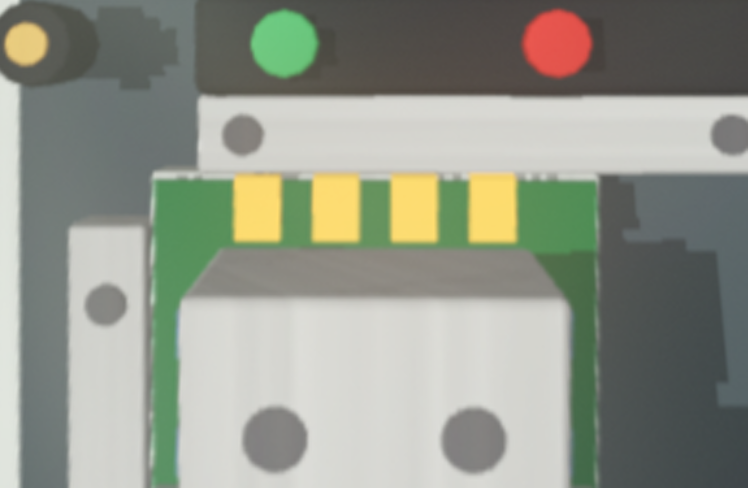

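The manual's scale: shifts go in shares of 1000 mm and turns go in shares of pi rad. Converting my numbers, -0.4 mm / 1000 = -0.0004, -0.3 mm / 1000 = -0.0003, 0.004 rad / 3.1416 = 0.0013.

Request:
jog_arm(
  rows={"deltas":[[40, -0.0003, -0.0004, 0.0002, 0.0013, 0, 0], [40, 0, -0.0004, 0, 0, 0, 0], [40, 0, 0, 0, 0, 0, 0]]},
)

```text
clock: 12.8
tcp_pos: [513.6, -204.1, 57.5]
ee_rot: [[0.995, -0.096, -0.0], [-0.096, -0.995, -0.002], [-0.0, 0.002, -1.0]]
wrist_force: [-8.1, -13.1, -0.1]
gripper_width: 47.1
gripper_force: 54.2
```

Request:
jog_arm(
  rows={"deltas":[[40, 0, -0.0004, 0, 0, 0, 0], [40, 0, 0, 0, 0, 0, 0]]},
)

```text
clock: 12.97
tcp_pos: [513.6, -204.1, 57.5]
ee_rot: [[0.995, -0.097, -0.0], [-0.097, -0.995, -0.002], [-0.0, 0.002, -1.0]]
wrist_force: [-8.0, -14.6, 0.2]
gripper_width: 46.9
gripper_force: 54.2
```

```bash
python3 - <<'E'
from h import *
s=robot.sense(); print(s["tcp_pos"],s["wrist_force"],s["wrist_torque"],s["ee_rot"])
E
```

```text
[ 513.55191023 -204.08553649   57.52380401] [ -7.9662212  -14.61387218   0.20517222] [-3.34934837  1.5823721   0.33153499] [[ 9.95326498e-01 -9.65656272e-02 -4.92847424e-04]
 [-9.65665010e-02 -9.95323968e-01 -2.26046565e-03]
 [-2.72259570e-04  2.29749391e-03 -9.99997324e-01]]
```

The side contact holds at 14.6 N with no motion, so it is seated. Balance the pushes: a bit less y, more x, and a touch of downforce.

To row units: 0.6 mm / 1000 = 0.0006, 0.5 mm / 1000 = 0.0005, 0.002 rad / 3.1416 = 0.0006.

Request:
jog_arm(
  rows={"deltas":[[40, 0.0005, 0.0006, 0.0002, 0, 0, 0], [40, 0.0005, 0, 0, 0, 0.0006, 0], [40, 0.0003, 0, 0.0001, 0, 0, 0], [40, 0, 0, 0, 0, 0, 0], [40, 0, 0, 0, 0, 0, 0]]},
)

```text
clock: 13.38
tcp_pos: [513.6, -204.1, 57.5]
ee_rot: [[0.995, -0.097, -0.001], [-0.097, -0.995, -0.002], [-0.001, 0.002, -1.0]]
wrist_force: [-12.5, -12.0, 8.2]
gripper_width: 47.2
gripper_force: 55.1
```

```bash
python3 - <<'E'
from h import *
p=robot.grab_frame("wrist"); np.save("w5.npy",p,allow_pickle=True)
for i in range(2): robot.grab_frame("wrist")
s=robot.sense(); print(s["tcp_pos"],s["wrist_force"],s["wrist_torque"],s["ee_rot"])
E
python3 gap.py w5.npy r5.png | grep -E "^x (48|30)|^y"
```

```text
[ 513.58096625 -204.12857053   57.45201508] [-11.99285405 -12.54586207   8.10020767] [-2.6954457   2.51487304  0.33301202] [[ 9.95329542e-01 -9.65294848e-02 -1.07771558e-03]
 [-9.65311731e-02 -9.95328606e-01 -1.64305580e-03]
 [-9.14077814e-04  1.73941513e-03 -9.99998069e-01]]
x 48 ['58.0:135/135/130', '57.4:134/134/130', '56.8:133/133/129', '56.2:131/130/126', '55.6:167/167/162', '55.0:204/205/199', '54.4:208/209/203', '53.8:211/210/206', '53.2:188/188/183', '52.6:141/141/136', '52.0:151/160/149', '51.4:128/162/131', '50.8:91/145/97', '50.2:90/146/97', '49.6:90/145/96', '49.0:89/145/95', '48.4:87/143/94']
x 30 ['58.0:209/209/205', '57.4:209/210/205', '56.8:210/211/206', '56.2:210/211/206', '55.6:210/211/206', '55.0:208/210/205', '54.4:209/211/206', '53.8:208/210/205', '53.2:190/192/188', '52.6:147/148/143', '52.0:152/158/149', '51.4:118/158/124', '50.8:95/148/103', '50.2:93/147/102', '49
[... 542 characters left out ...]
9/204', '70.0:210/209/204', '69.6:211/210/205', '69.2:207/206/202', '68.8:204/197/181', '68.4:217/193/141', '68.0:234/201/107', '67.6:245/212/107', '67.2:251/217/111', '66.8:253/219/111', '66.4:253/219/111', '66.0:253/219/111', '65.6:253/219/111', '65.2:253/219/111', '64.8:253/219/111', '64.4:253/219/111']
y -14 ['72.0:214/214/209', '71.6:213/214/209', '71.2:212/213/208', '70.8:211/211/205', '70.4:209/209/204', '70.0:209/209/204', '69.6:210/209/204', '69.2:208/208/203', '68.8:202/202/197', '68.4:194/196/190', '68.0:198/203/194', '67.6:180/189/176', '67.2:123/155/122', '66.8:87/142/92', '66.4:80/141/85', '66.0:81/141/85', '65.6:81/141/85', '65.2:82/142/86', '64.8:82/142/86', '64.4:81/141/86']
```

```bash
python3 - <<'E'
from rect import *
for n,X,lo,hi in (("w1.npy",(50,35),48,57),("w3.npy",(58,56),47,56),("w5.npy",(64,54,40),50.5,54),("w5.npy",(64,54),-20,-14)):
    p=np.load(n,allow_pickle=True).item(); im,xs,ys=rect(p,28.3,20,95,-40,75,.2,np.deg2rad(-5.4),(494,-220))
    for x in X:
        i=np.argmin(abs(xs-x)); s=(ys>lo)&(ys<hi); print(n,x,[f"{y:.1f}:"+"/".join(map(str,c)) for y,c in zip(ys[s][::2],im[i,s][::2])])
    c=(np.array(p["origin"])[:2]-[494,-220]); a=np.deg2rad(-5.4); print("cam",c@[np.cos(a),np.sin(a)],c@[-np.sin(a),np.cos(a)],p["origin"][2])
E
```

```text
w1.npy 50 ['57.0:247/247/245', '56.6:251/251/250', '56.2:254/254/254', '55.8:255/255/255', '55.4:255/255/255', '55.0:255/255/255', '54.6:255/255/255', '54.2:255/255/255', '53.8:255/255/255', '53.4:255/255/254', '53.0:255/255/253', '52.6:247/248/244', '52.2:229/231/228', '51.8:210/213/210', '51.4:191/195/193', '51.0:180/185/184', '50.6:177/184/182', '50.2:174/181/180', '49.8:172/180/179', '49.4:173/180/179', '49.0:172/180/179', '48.6:172/180/179', '48.2:172/180/179']
w1.npy 35 ['57.0:255/255/255', '56.6:255/255/255', '56.2:255/255/255', '55.8:255/255/255', '55.4:255/255/255', '55.0:255/255/255', '54.6:255/255/255', '54.2:255/255/255', '53.8:255/255/255', '53.4:255/255/255', '53.0:254/254/254', '52.6:241/242/240', '52.2:226/227/225', '51.8:208/210/208', '51.4:195/199/197', '51.0:188/193/192', '50.6:181/186/186', '50.2:176/182/183', '49.8:175/182/182', '49.4:174/181/182', '49.0:174/180/181', '48.6:174/181/182', '48.2:174/181/182']
cam 48.64301266069025 -5.288865340106333 436.64053783510394
w3.npy 58 ['56.0:210/211/206', '55.6:209/210/204', '55.2:209/210/204', '54.8:210/210/205', '54.4:2
[... 1415 characters left out ...]
m 87.99764488424408 17.719213466339827 179.81359728006714
w5.npy 64 ['-14.0:81/141/86', '-14.4:80/141/85', '-14.8:80/141/85', '-15.2:81/141/86', '-15.6:80/141/85', '-16.0:84/144/90', '-16.4:98/149/105', '-16.8:98/122/99', '-17.2:91/97/90', '-17.6:87/87/84', '-18.0:86/87/84', '-18.4:87/88/85', '-18.8:86/87/84', '-19.2:85/86/84', '-19.6:86/88/85']
w5.npy 54 ['-14.0:76/108/73', '-14.4:75/107/72', '-14.8:74/107/72', '-15.2:74/107/72', '-15.6:74/107/72', '-16.0:77/109/75', '-16.4:112/134/110', '-16.8:115/127/114', '-17.2:93/97/92', '-17.6:84/86/84', '-18.0:85/87/84', '-18.4:83/85/83', '-18.8:84/86/84', '-19.2:84/85/84', '-19.6:83/85/83']
cam 87.99764488424408 17.719213466339827 179.81359728006714
```

```bash
python3 - <<'E'
from rect import *
p=np.load("w5.npy",allow_pickle=True).item(); im,xs,ys=rect(p,28.3,20,95,-75,75,.2,np.deg2rad(-5.4),(494,-220))
g=im.astype(int)
i=np.argmin(abs(xs-75))
r=g[i].sum(1); d=np.diff(cv2.GaussianBlur(r.astype(np.float32)[None],(0,0),2)[0])
print("end rail y ends",ys[np.argmax(d)],ys[np.argmin(d)])
for y in (49,47,-16):
    j=np.argmin(abs(ys-y)); s=(xs>64)&(xs<72); print("y",y,[f"{x:.1f}:"+"/".join(map(str,c)) for x,c in zip(xs[s][::2],g[s,j][::2])])
i=np.argmin(abs(xs-44)); s=(ys>50)&(ys<70); d=np.diff(cv2.GaussianBlur(g[i].sum(1).astype(np.float32)[None],(0,0),2)[0])
print("side rail", ys[:-1][s[:-1]][np.argmax(d[s[:-1]])], ys[:-1][s[:-1]][np.argmin(d[s[:-1]])])
W=cloud(p)
for X in [(530,-190),(545,-215),(570,-222),(575,-235)]:
    u,v=px(p,(*X,28.3)); print(X,W[v-2:v+3,u-2:u+3,2].mean())
E
cp pics/w4.png /dev/null; python3 - <<'E'
from h import *
import numpy as np
p=np.load("w5.npy",allow_pickle=True).item(); save(p,"w5c.png",(215,120,335,200),6.5)
E
```

```text
end rail y ends -64.800000000002 -68.40000000000202
y 49 ['72.0:107/114/114', '71.6:107/114/114', '71.2:106/114/114', '70.8:107/114/114', '70.4:107/115/115', '70.0:108/116/115', '69.6:116/122/120', '69.2:130/133/128', '68.8:163/166/159', '68.4:197/199/193', '68.0:199/202/195', '67.6:152/170/151', '67.2:97/141/102', '66.8:81/142/89', '66.4:82/143/90', '66.0:81/143/89', '65.6:82/143/90', '65.2:82/143/90', '64.8:83/144/90', '64.4:83/144/90']
y 47 ['72.0:108/115/114', '71.6:108/115/114', '71.2:108/115/114', '70.8:108/115/114', '70.4:108/115/115', '70.0:110/116/116', '69.6:117/122/120', '69.2:131/134/128', '68.8:163/165/159', '68.4:184/186/179', '68.0:165/169/161', '67.6:123/142/120', '67.2:87/135/91', '66.8:82/143/89', '66.4:83/144/90', '66.0:83/144/90', '65.6:83/144/90', '65.2:83/143/90', '64.8:83/143/90', '64.4:84/143/90']
y -16 ['72.0:214/214/209', '71.6:214/214/209', '71.2:213/213/208', '70.8:210/210/205', '70.4:209/209/204', '70.0:209/209/204', '69.6:209/209/204', '69.2:208/208/203', '68.8:203/203/197', '68.4:200/203/195', '68.0:204/208/199', '67.6:180/189/178', '67.2:120/154/121', '66.8:86/141/91', '66.4:78/141/84', '66.0:80/141/85', '65.6:83/142/88', '65.2:85/144/91', '64.8:86/145/91', '64.4:83/144/90']
side rail 64.59999999999985 52.99999999999969
(530, -190) 60.70188870375035
(545, -215) 57.71791443156901
(570, -222) 28.58187785826352
(575, -235) 32.29742124016611
```

View pics/w5c.png

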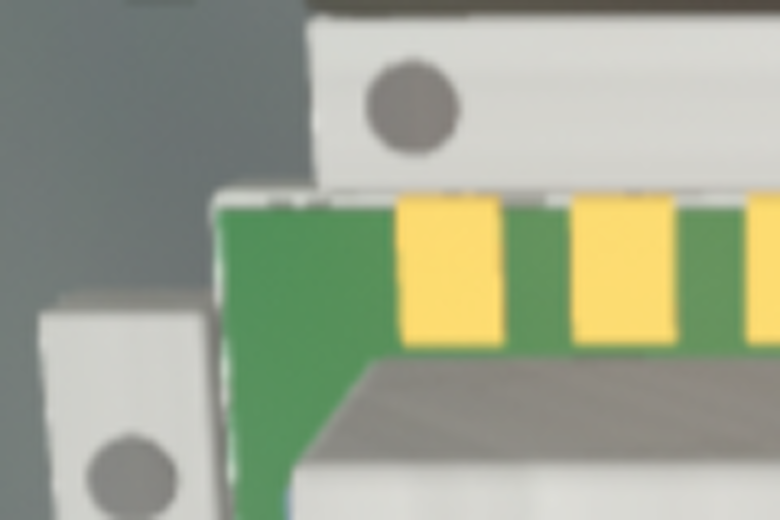

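The front rim is flush with the end stop (68.7 vs 68.9). At the side a thin strip of rail face is still visible, possibly a gap of about 0.7 mm. I'll test by unloading x and z and pushing y.

To row units: -0.6 mm / 1000 = -0.0006, -0.5 mm / 1000 = -0.0005.

Request:
jog_arm(
  rows={"deltas":[[40, -0.0006, 0, -0.0005, 0, 0, 0], [40, -0.0003, -0.0004, -0.0001, 0, 0, 0], [40, 0, -0.0005, 0, 0, 0, 0], [40, 0, 0, 0, 0, 0, 0], [40, 0, 0, 0, 0, 0, 0]]},
)

```text
clock: 13.95
tcp_pos: [513.6, -204.1, 57.5]
ee_rot: [[0.995, -0.097, 0.001], [-0.097, -0.995, -0.003], [0.001, 0.002, -1.0]]
wrist_force: [-7.5, -15.0, -1.3]
gripper_width: 47.1
gripper_force: 54.1
```

```bash
python3 - <<'E'
from h import *
for i in range(4): p=robot.grab_frame("wrist")
np.save("w6.npy",p,allow_pickle=True)
s=robot.sense(); print(s["tcp_pos"],s["wrist_force"],s["wrist_torque"],s["ee_rot"][2])
E
python3 gap.py w6.npy r6.png | grep -E "^x (54|48|30)|^y -14"
```

```text
[ 513.55346356 -204.08279018   57.52754108] [ -6.97751422 -15.79011928  -1.75888883] [-3.5690181   1.66774748  0.38856159] [ 9.66563354e-04  2.50136086e-03 -9.99996404e-01]
x 54 ['58.0:207/208/202', '57.4:208/208/203', '56.8:208/208/203', '56.2:209/209/204', '55.6:208/208/203', '55.0:207/208/202', '54.4:208/208/203', '53.8:207/207/202', '53.2:186/186/181', '52.6:144/143/137', '52.0:147/149/141', '51.4:116/158/120', '50.8:90/147/97', '50.2:88/145/94', '49.6:89/146/94', '49.0:87/145/93', '48.4:87/145/93']
x 48 ['58.0:135/134/131', '57.4:134/134/130', '56.8:133/132/128', '56.2:132/131/127', '55.6:163/163/157', '55.0:205/206/200', '54.4:209/209/204', '53.8:210/210/205', '53.2:187/187/181', '52.6:145/145/139', '52.0:138/141/134', '51.4:109/146/110', '50.8:90/146/97', '50.2:90/146/96', '49.6:90/146/96', '49.0:90/145/96', '48.4:88/144/94']
x 30 ['58.0:209/209/205', '57.4:209/210/205', '56.8:210/211/206', '56.2:210/211/206', '55.6:209/210/205', '55.0:208/210/205', '54.4:209/210/205', '53.8:209/211/206', '53.2:191/193/188', '52.6:145/146/141', '52.0:133/145/133', '51.4:115/161/124', '50.8:96/149/105', '50.2:93/146/102', '49.6:92/146/101', '49.0:92/147/101', '48.4:90/145/99']
y -14 ['72.0:214/214/209', '71.6:213/214/208', '71.2:212/212/207', '70.8:210/209/204', '70.4:209/209/204', '70.0:209/209/204', '69.6:210/209/204', '69.2:208/208/203', '68.8:204/203/199', '68.4:201/203/197', '68.0:203/207/200', '67.6:180/190/178', '67.2:120/153/122', '66.8:88/142/92', '66.4:80/141/85', '66.0:81/141/86', '65.6:82/142/86', '65.2:82/142/86', '64.8:82/142/86', '64.4:81/141/85']
```

With bed load and end force reduced, 15.8 N moves it nowhere. That is well beyond friction (about 4–6 N), so it rests hard on the side stop and the strip is an edge effect. Rebalance the pushes and hand in.

To row units: 0.5 mm / 1000 = 0.0005, 0.4 mm / 1000 = 0.0004.

Request:
jog_arm(
  rows={"deltas":[[40, 0.0004, 0.0005, 0.0003, 0, 0, 0], [40, 0.0004, 0.0002, 0.0002, 0, 0, 0], [40, 0, 0, 0, 0, 0, 0], [40, 0, 0, 0, 0, 0, 0], [40, 0, 0, 0, 0, 0, 0], [40, 0, 0, 0, 0, 0, 0]]},
  grip_n=60,
)

```text
clock: 14.65
tcp_pos: [513.6, -204.1, 57.5]
ee_rot: [[0.995, -0.097, -0.001], [-0.097, -0.995, -0.002], [-0.001, 0.002, -1.0]]
wrist_force: [-12.0, -12.1, 6.2]
gripper_width: 47.0
gripper_force: 62.1
```

```bash
python3 - <<'E'
from h import *
for i in range(8): robot.grab_frame("wrist")
s=robot.sense(); print(s["tcp_pos"],s["wrist_force"],s["ee_rot"][2],s["gripper_force"],s["clock"])
E
```

```text
[ 513.56841385 -204.14336479   57.50463206] [-11.7982758  -13.07190689   6.47602734] [-6.72837596e-04  1.92682849e-03 -9.99997917e-01] 62.132858633995056 15.05
```

Stable, with about 12 N on each stop.

```bash
python3 -c "
from plant import robot
print(robot.finish_job())"
```

```text
the job is handed in; nothing more can be done
None
```

The job is handed in at about 15 s: the module is in the corner, still gripped and pressed with about 12 N towards each stop. It is visibly flush at the end stop. At the side stop a thin strip (about 0.7 mm) still showed, and I judged it seated only because it did not move under 15.8 N.

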